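# Let a cell out of the dispenser with its lever

## Robot

A 6-joint arm with a two-finger parallel gripper is mounted at the origin on a cart in front of the work surface, level with it; the furniture and walls round the work are solid. World frame = base frame: x ahead of the robot, y to its left, z up, the work surface at z = 0. Lengths are in m, angles in rad, forces in N, time in s.
With the tool pointing down it reaches from about 0.35 to 0.925 m from the base axis. Payload 6.4 kg.
Tool frame: the origin (TCP) lies at the very end of the fingers, on their centre line; the grasp point (between the pads) lies arm.tcp_to_grasp behind it (arm.tcp_to_grasp is the distance from the TCP to the grasp point, in m); z points along the fingers, y is the direction in which the jaws open and shut (so a half turn about z gives the same grasp; the last joint's range is limited). The gripper opens to 94 mm and grips with 3 to 60 N. Pads are 16 mm wide; open, the fingers measure 119 mm over their backs; the gripper's body (75 mm by 177 mm) begins 78 mm behind the grasp point.
Start: joints at [-1.278, 0.245, 1.558, -0, 1.339, -0.174], TCP at [0.293, -0.58, 0.205] pointing down, gripper open.
Joint ranges: [-3.13, 3.13], [-1.02, 2.26], [0.13, 2.54], [-0.95, 4.09], [0.21, 2.88], [-2.74, 2.74]. Speed limits (rad/s): [2.57, 2.57, 3.14, 3.14, 3.14, 3.14].

## Interface

Orientations are given as a unit quaternion [w, x, y, z].
In Python, from bench import arm gives the robot as it stands.
- The arm moves only by the tool carry_out, never from a script. Its argument "increments" is a list of rows, each an object of numbers: "dx", "dy", "dz": the shift along the world's x, y, z normalised to -1 to 1, where 1 is 0.4 m; "wx", "wy", "wz": the turn, a rotation vector about the world's x, y, z normalised to -1 to 1, where 1 is pi rad. A call has 1 to 12 rows; each row is the pose to reach, as a shift and turn from the pose commanded when the call began, turning the shorter way round; what a row does not reach only later rows make up. A row lasts 1/12 s, in which the tool goes at most 41.7 mm and 7.16 degrees, less where a joint would pass 70% of its speed; a pose out of reach is approached as far as the arm can. A call with a number of a shift or a turn outside -1 to 1 is refused whole. A call with a gripper value outside its range is refused whole. "gripper" is the gripper command: -1 is fully open, 1 is shut, values between are in proportion, set as the call begins (left out, the last holds). The fingers move at their own pace and stop on an object; "force" is the grip in N (left out, the last holds). Time passes only in rows, so rows that repeat a pose let the fingers close. It gives the time, the measured TCP pose, the force and the opening at its end, in the units of the state.
- arm.sense(): the state, without advancing time (a new reading comes with each control period).
- arm.camera(name): name is "side" or "top"; returns a dict with "color" (400x640x3 uint8, red, green, blue), "camera_matrix" (3x3 intrinsics, pixels), "R" (3x3) and "t" (3): a world point X has camera coordinates R X + t. Camera axes: x right, y down, z forward; pixel columns grow to the right and rows downward; lengths in m; the calibration is good to about 2 mm. A picture is of the moment at which its call begins. There is no depth.
- arm.close_job(): hands the job in, once; it reports no verdict.
Trained networks look in a picture, given as the dict that the camera call returned (one of the last four; its "shot" number tells which), for a name from the list of things; names that differ only in an ending like _2 or _b are one class to them, and where a whole thing is asked for, a point or a joint stands for the part that bears it (a point fixed in the world has none). Each returns a list of dicts, best first, with "score" (0 to 1); they miss things now and then, are a little off and sometimes report something else, mostly with a low value. They report only what shows in the picture. A call takes as long as a camera call. They do not tell look-alikes from the thing itself.
- arm.recognise(picture, target): "centre" ([x, y, z] in m, in world coordinates, good to about 4 mm: the middle of the surface that is visible of it).
- arm.landmark_of(picture, target): "centre" ([x, y, z] in m, in world coordinates, good to about 4 mm: a listed point, or the origin of a listed thing).
The state is a dict: "time_s": time; "qpos": joint angles; "qvel": joint speeds; "effort": joint torques, N m; "position": TCP position; "tcp_rot": TCP orientation; "force": force on the tool from outside, world axes, zero at the start; "torque": the same for the moment, N m; "width": finger opening in m.
Only numpy, scipy, OpenCV 4.12 (cv2) and the standard library are available. Lean on these libraries where they do the work, as an engineer would, in place of code of your own. Each camera call takes 0.05 s, during which the arm holds its last target.

## Task

Let the battery cell out of the bench dispenser: with the fingertips press down the long end of the lever, so that its short end raises the heavy flap, and keep it pressed until the cell has rolled out into the tray. Then ease the lever back up so that the flap shuts gently without slamming, and move clear. Touch only the lever and do not lift it out of its bearing; leave the flap, the cell and the other parts on the bench alone.

Things in the scene. Friction and masses are not known exactly. Their poses are not given: they have to be found in the camera images.
- dispenser: Fixed cell dispenser of plywood and aluminium. Origin on the bench under the middle of the chute; x runs along the lever from long end to short end, y from the tray up the chute, z up. Base x -0.243 to 0.043, y -0.15 to 0.085; 115 mm high. Flap and hinge: x -0.08 to 0.045, y -0.03 to 0.055. A rubber stop (55 mm high) under the lever, 85 mm from the bearing on the long side, ends the stroke.
- lever_pad (a point): Centre of the top face of the flat pad (40 mm along the lever, 44 across, 7 thick) at the lever's long end, where it is pressed. About 111 mm above the bench at rest, 48 mm on the rubber stop. The stroke takes 1.5 to 4 N, more on the stop. Nothing stands under the pad; beside it only parts under 35 mm high. Axes are the dispenser's at rest, and tip with the lever.
- lever_pin (a point): Middle of the lever's cross pin (8 mm thick, 46 long), lying loose in the bearing's open slots 81 mm above the bench. Pad 150 mm from it toward the robot, ball tip of the short end 60 mm beyond it. The lever is a loose 12 x 10 mm steel bar, 0.18 kg, at rest tilted 0.17 rad, long end up; -0.25 rad on the stop. The flap's weight brings it back up when let go.
- bearing (a point): Point of the dispenser where the pin's middle lies when the lever is in its bearing.
- flap (a joint): Heavy hinged steel flap (about 0.9 kg) over the chute, with a downturned lip that holds the cell back and a side ear that lies on the lever's ball tip: 0 shut, about 0.4 rad with the lever on its stop. The cell can pass from about 0.25 rad. It falls shut by its weight when not held up.
- cell_center (a point): Centre of the battery cell (14.5 mm thick, 50 mm long, lying along the dispenser's x), 42 mm above the bench in the chute at the start; it rolls toward -y of the dispenser by itself, within a second, once the flap is up.
- tray (a point): Middle of the tray's floor (inside 72 mm along x by 96 mm along y, walls 30 mm high) at the low end of the chute; its axes are those of the dispenser. The cell in the tray has its centre about 7 mm above this point.
- the_gear_box_small: Bystander: small brass gearbox, 36 x 103 x 28 mm, beside the lever; origin at the centre of its underside.
- the_drive_bogie: Bystander: geared axle set with wheels, 70 x 69 x 31 mm, beside the lever; origin at the centre of its underside.
- the_radio_receiver: Bystander: black receiver box, 38 x 61 x 17 mm, beside the lever; origin at the centre of its underside.
- the_clip_brass: Bystander: small brass terminal clip, 19 x 25 x 12 mm; origin at the centre of its underside.
There are look-alikes about, which are no part of the job. There is more than one size of the part that bears lever_pad; the job needs the larger.

How it is judged:
By the outcome, as a careful person would: the job done as asked, in the order asked, and still so for the second after the job is handed in, with the robot touching nothing.
It also fails if it takes over 32 s, if anything falls off the work surface, if the arm or the gripper's body presses on something with over 40 N, if the wrist force passes 120 N, or if a joint passes its speed limit or range.

## Working session

There is one attempt and no reset: what is moved stays moved. The work goes in short steps, Python scripts to look and compute and a tool call to move; the robot and the scene stay as the last step left them, time stands still between calls to the robot, and variables do not carry over. Pictures are saved under pics/ and viewed, and the job is handed in when it is done.

Besides the shell and the picture viewer there is one more tool, called after "Emit:" as name(argument=value, ...), one argument or row to a line, values as JSON. carry_out: Moves the arm, as the interface text tells. Its arguments: {"type":"object","properties":{"increments":{"type":"array","items":{"type":"object","properties":{"dx":{"type":"number"},"dy":{"type":"number"},"dz":{"type":"number"},"wx":{"type":"number"},"wy":{"type":"number"},"wz":{"type":"number"}}}},"gripper":{"type":"number"},"force":{"type":"number"}},"required":["increments"]}

```bash
mkdir -p pics
python3 - <<'E'
from bench import arm
import cv2
s=arm.sense(); print(s['time_s'],s['position'],s['tcp_rot'],s['force'],s['width'],arm.tcp_to_grasp)
for n in ['top','side']:
    p=arm.camera(n); cv2.imwrite(f'pics/{n}0.png',p['color'][:,:,::-1])
    for t in ['lever_pad','lever_pin','bearing','dispenser','tray','cell_center','the_gear_box_small','the_drive_bogie','the_radio_receiver']:
        try: print(n,t,[(round(d['score'],2),[round(float(x),3) for x in d['centre']]) for d in arm.landmark_of(p,t)])
        except Exception as e: print(t,e)
    print(arm.sense()['time_s'])
E
```

```text
0.0 [ 0.29234267 -0.57988136  0.20436416] [-9.38220534e-04  9.72888277e-01  2.31273684e-01 -5.93031692e-05] [ 0.35453494 -0.95133585  0.2064854 ] 0.0938412729976914 0.0188
top lever_pad [(0.77, [0.476, -0.309, 0.014]), (0.71, [0.485, -0.047, 0.108])]
top lever_pin [(0.76, [0.45, -0.205, 0.017])]
top bearing [(0.72, [0.758, -0.066, 0.01]), (0.58, [0.627, -0.013, 0.083])]
top dispenser []
top tray [(0.75, [0.756, -0.071, 0.007])]
top cell_center []
top the_gear_box_small [(0.67, [0.565, 0.104, 0.003])]
top the_drive_bogie [(0.67, [0.61, -0.142, 0.003])]
top the_radio_receiver [(0.84, [0.434, 0.086, 0.001]), (0.41, [0.484, -0.047, 0.108])]
0.5
side lever_pad [(0.91, [0.481, -0.047, 0.11]), (0.51, [0.477, -0.304, 0.017])]
side lever_pin [(0.89, [0.625, -0.014, 0.078]), (0.49, [0.452, -0.203, 0.017])]
side bearing [(0.6, [0.628, -0.009, 0.081])]
side dispenser [(0.71, [0.735, 0.019, -0.0])]
side tray [(0.6, [0.761, -0.066, 0.005]), (0.58, [0.626, -0.01, 0.081])]
side cell_center [(0.73, [0.484, -0.046, 0.111])]
side the_gear_box_small [(0.57, [0.564, 0.107, 0.003])]
side the_drive_bogie [(0.83, [0.614, -0.138, 0.002]), (0.52, [0.627, -0.011, 0.079])]
side the_radio_receiver [(0.72, [0.438, 0.085, -0.004])]
1.0
```

View pics/top0.png

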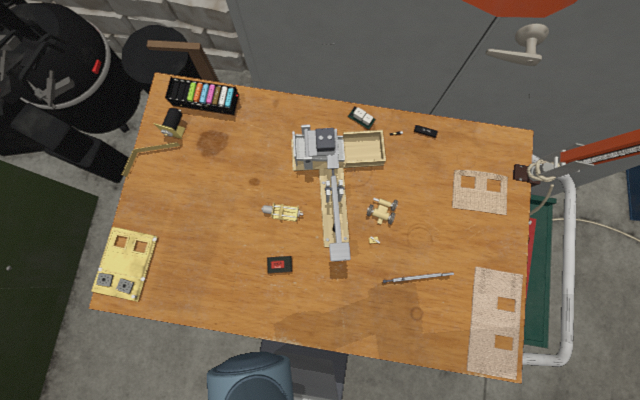

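View pics/side0.png

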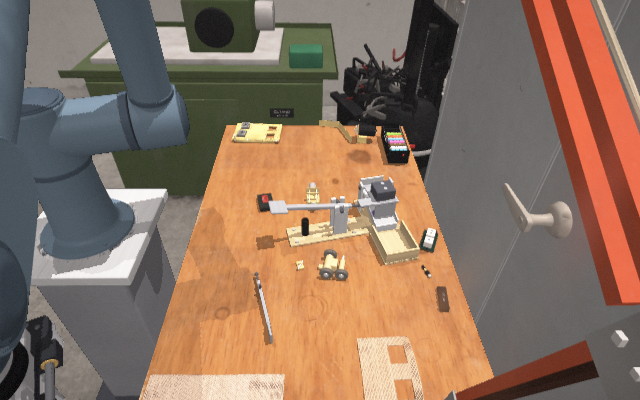

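The top view shows the dispenser with its lever pad at about (340,252). A smaller spare lever lies loose at about (418,279), with pin to pad about 107 mm. The installed one measures about 147 mm, so it's the larger one the job needs. I'll close the fingers and move over its pad.

Emit:
carry_out(
  increments=[
    {"dx": 0.08,"dy": 0.22,"dz": 0,"wz": -0.02},
    {"dx": 0.16,"dy": 0.44,"dz": 0,"wz": -0.04},
    {"dx": 0.24,"dy": 0.67,"dz": 0,"wz": -0.0745},
    {"dx": 0.24,"dy": 0.67,"dz": 0,"wz": -0.0745},
    {"dx": 0.24,"dy": 0.67,"dz": 0,"wz": -0.0745},
    {"dx": 0.24,"dy": 0.67,"dz": 0,"wz": -0.0745},
    {"dx": 0.24,"dy": 0.67,"dz": 0,"wz": -0.0745},
    {"dx": 0.24,"dy": 0.67,"dz": 0,"wz": -0.0745},
    {"dx": 0.24,"dy": 0.67,"dz": 0,"wz": -0.0745},
  ],
  gripper=1,
)

```text
$.increments[0]: bad value
```

Emit:
carry_out(
  increments=[
    {"dx": 0.24,"dy": 0.67,"dz": 0.0,"wx": 0.0,"wy": 0.0,"wz": -0.0745},
    {"dx": 0.24,"dy": 0.67,"dz": 0.0,"wx": 0.0,"wy": 0.0,"wz": -0.0745},
    {"dx": 0.24,"dy": 0.67,"dz": 0.0,"wx": 0.0,"wy": 0.0,"wz": -0.0745},
    {"dx": 0.24,"dy": 0.67,"dz": 0.0,"wx": 0.0,"wy": 0.0,"wz": -0.0745},
    {"dx": 0.24,"dy": 0.67,"dz": 0.0,"wx": 0.0,"wy": 0.0,"wz": -0.0745},
    {"dx": 0.24,"dy": 0.67,"dz": 0.0,"wx": 0.0,"wy": 0.0,"wz": -0.0745},
    {"dx": 0.24,"dy": 0.67,"dz": 0.0,"wx": 0.0,"wy": 0.0,"wz": -0.0745},
    {"dx": 0.24,"dy": 0.67,"dz": 0.0,"wx": 0.0,"wy": 0.0,"wz": -0.0745},
    {"dx": 0.24,"dy": 0.67,"dz": 0.0,"wx": 0.0,"wy": 0.0,"wz": -0.0745},
  ],
  gripper=1,
)

```text
time_s: 1.75
position: [0.3891, -0.3114, 0.2058]
tcp_rot: [0.0, 0.993, 0.118, 0.0]
force: [-0.2, -0.4, 0.2]
width: 0.0377
```

Emit:
carry_out(
  increments=[
    {"dx": 0.235,"dy": 0.66,"dz": 0.0,"wx": 0.0,"wy": 0.0,"wz": 0.0},
    {"dx": 0.235,"dy": 0.66,"dz": 0.0,"wx": 0.0,"wy": 0.0,"wz": 0.0},
    {"dx": 0.235,"dy": 0.66,"dz": 0.0,"wx": 0.0,"wy": 0.0,"wz": 0.0},
    {"dx": 0.235,"dy": 0.66,"dz": 0.0,"wx": 0.0,"wy": 0.0,"wz": 0.0},
    {"dx": 0.235,"dy": 0.66,"dz": 0.0,"wx": 0.0,"wy": 0.0,"wz": 0.0},
    {"dx": 0.235,"dy": 0.66,"dz": 0.0,"wx": 0.0,"wy": 0.0,"wz": 0.0},
    {"dx": 0.235,"dy": 0.66,"dz": 0.0,"wx": 0.0,"wy": 0.0,"wz": 0.0},
    {"dx": 0.235,"dy": 0.66,"dz": -0.06,"wx": 0.0,"wy": 0.0,"wz": 0.0},
    {"dx": 0.235,"dy": 0.66,"dz": -0.14,"wx": 0.0,"wy": 0.0,"wz": 0.0},
    {"dx": 0.235,"dy": 0.66,"dz": -0.14,"wx": 0.0,"wy": 0.0,"wz": 0.0},
    {"dx": 0.235,"dy": 0.66,"dz": -0.14,"wx": 0.0,"wy": 0.0,"wz": 0.0},
  ],
)

```text
time_s: 2.67
position: [0.4816, -0.0491, 0.1483]
tcp_rot: [-0.001, 0.993, 0.115, -0.002]
force: [-0.1, -0.3, 0.7]
width: 0.0007
```

Run:
```python
from bench import arm
import cv2
p=arm.camera('side'); cv2.imwrite('pics/side1.png',cv2.resize(p['color'][150:290,220:460,::-1],None,fx=3,fy=3))
print([(round(d['score'],2),[round(float(x),3) for x in d['centre']]) for d in arm.landmark_of(p,'lever_pad')])
s=arm.sense();print(s['time_s'],s['position'],s['force'],s['width'])
```

```text
[(0.79, [0.483, -0.045, 0.112]), (0.63, [0.477, -0.306, 0.017])]
2.7667 [ 0.48354019 -0.04978546  0.15100393] [1.52231862 0.04836214 1.08818567] 0.0005488878019662008
```

View pics/side1.png

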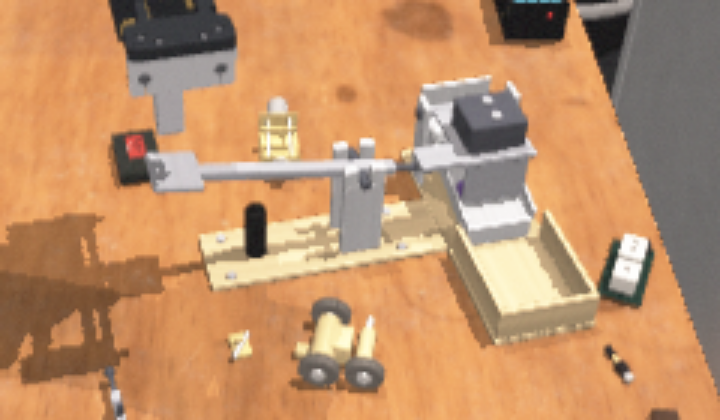

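The side view shows the closed fingertips at crop (170,130), right above the pad at (175,170). The cell is still held. Next I'll press slowly.

Emit:
carry_out(
  increments=[
    {"dx": 0.0,"dy": 0.008,"dz": -0.04,"wx": 0.0,"wy": 0.0,"wz": 0.0},
    {"dx": 0.0,"dy": 0.008,"dz": -0.07,"wx": 0.0,"wy": 0.0,"wz": 0.0},
    {"dx": 0.0,"dy": 0.008,"dz": -0.08,"wx": 0.0,"wy": 0.0,"wz": 0.0},
    {"dx": 0.0,"dy": 0.008,"dz": -0.09,"wx": 0.0,"wy": 0.0,"wz": 0.0},
    {"dx": 0.0,"dy": 0.008,"dz": -0.1,"wx": 0.0,"wy": 0.0,"wz": 0.0},
    {"dx": 0.0,"dy": 0.008,"dz": -0.11,"wx": 0.0,"wy": 0.0,"wz": 0.0},
    {"dx": 0.0,"dy": 0.008,"dz": -0.12,"wx": 0.0,"wy": 0.0,"wz": 0.0},
    {"dx": 0.0,"dy": 0.008,"dz": -0.13,"wx": 0.0,"wy": 0.0,"wz": 0.0},
    {"dx": 0.0,"dy": 0.008,"dz": -0.14,"wx": 0.0,"wy": 0.0,"wz": 0.0},
    {"dx": 0.0,"dy": 0.008,"dz": -0.15,"wx": 0.0,"wy": 0.0,"wz": 0.0},
  ],
)

```text
time_s: 3.6
position: [0.4826, -0.0453, 0.0892]
tcp_rot: [0.0, 0.993, 0.116, -0.0]
force: [-0.4, -0.2, 2.9]
width: 0.0001
```

Emit:
carry_out(
  increments=[
    {"dx": 0.0,"dy": 0.0,"dz": -0.01,"wx": 0.0,"wy": 0.0,"wz": 0.0},
    {"dx": 0.0,"dy": 0.0,"dz": -0.02,"wx": 0.0,"wy": 0.0,"wz": 0.0},
    {"dx": 0.0,"dy": 0.0,"dz": -0.03,"wx": 0.0,"wy": 0.0,"wz": 0.0},
    {"dx": 0.0,"dy": 0.0,"dz": -0.04,"wx": 0.0,"wy": 0.0,"wz": 0.0},
    {"dx": 0.0,"dy": 0.0,"dz": -0.05,"wx": 0.0,"wy": 0.0,"wz": 0.0},
    {"dx": 0.0,"dy": 0.0,"dz": -0.06,"wx": 0.0,"wy": 0.0,"wz": 0.0},
    {"dx": 0.0,"dy": 0.0,"dz": -0.07,"wx": 0.0,"wy": 0.0,"wz": 0.0},
    {"dx": 0.0,"dy": 0.0,"dz": -0.08,"wx": 0.0,"wy": 0.0,"wz": 0.0},
    {"dx": 0.0,"dy": 0.0,"dz": -0.09,"wx": 0.0,"wy": 0.0,"wz": 0.0},
    {"dx": 0.0,"dy": 0.0,"dz": -0.095,"wx": 0.0,"wy": 0.0,"wz": 0.0},
    {"dx": 0.0,"dy": 0.0,"dz": -0.095,"wx": 0.0,"wy": 0.0,"wz": 0.0},
    {"dx": 0.0,"dy": 0.0,"dz": -0.095,"wx": 0.0,"wy": 0.0,"wz": 0.0},
  ],
)

```text
time_s: 4.6
position: [0.484, -0.0455, 0.0535]
tcp_rot: [0.0, 0.993, 0.116, 0.001]
force: [-4.5, 2.5, 15.3]
width: 0.0005
```

```bash
cat > look.py <<'E'
import sys
from bench import arm
import cv2
k=sys.argv[1]
p=arm.camera('side'); cv2.imwrite(f'pics/side{k}.png',cv2.resize(p['color'][150:290,220:460,::-1],None,fx=3,fy=3))
for t in ['lever_pad','cell_center','lever_pin']:
  print(t,[(round(d['score'],2),[round(float(x),3) for x in d['centre']]) for d in arm.landmark_of(p,t)])
s=arm.sense();print(s['time_s'],s['position'],s['force'],s['width'])
E
python3 look.py 2
```

```text
lever_pad [(0.85, [0.479, -0.045, 0.053]), (0.6, [0.476, -0.305, 0.013]), (0.6, [0.759, -0.066, 0.008])]
cell_center [(0.63, [0.761, -0.078, 0.016])]
lever_pin [(0.89, [0.628, -0.017, 0.086]), (0.75, [0.452, -0.208, 0.017])]
4.8 [ 0.48395084 -0.04548045  0.05349237] [-3.32649308  0.55514391 14.6624009 ] 0.000705944304366588
```

View pics/side2.png

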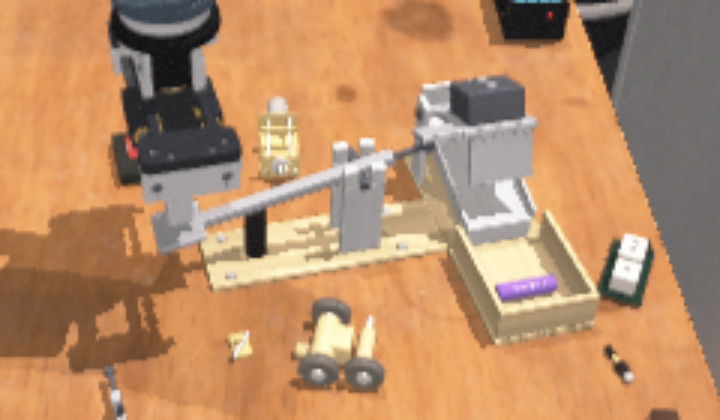

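The side view shows the purple cell lying in the tray at about (525,287), with the lever on its stop. The force is 15 N, so I'll relieve that, let the cell settle, then ease the lever up.

Emit:
carry_out(
  increments=[
    {"dx": 0.0,"dy": 0.0,"dz": 0.005,"wx": 0.0,"wy": 0.0,"wz": 0.0},
    {"dx": 0.0,"dy": 0.0,"dz": 0.01,"wx": 0.0,"wy": 0.0,"wz": 0.0},
    {"dx": 0.0,"dy": 0.0,"dz": 0.01,"wx": 0.0,"wy": 0.0,"wz": 0.0},
    {"dx": 0.0,"dy": 0.0,"dz": 0.01,"wx": 0.0,"wy": 0.0,"wz": 0.0},
    {"dx": 0.0,"dy": 0.0,"dz": 0.01,"wx": 0.0,"wy": 0.0,"wz": 0.0},
    {"dx": 0.0,"dy": 0.0,"dz": 0.01,"wx": 0.0,"wy": 0.0,"wz": 0.0},
    {"dx": 0.0,"dy": 0.0,"dz": 0.01,"wx": 0.0,"wy": 0.0,"wz": 0.0},
    {"dx": 0.0,"dy": 0.0,"dz": 0.01,"wx": 0.0,"wy": 0.0,"wz": 0.0},
  ],
)

```text
time_s: 5.47
position: [0.4824, -0.0453, 0.0553]
tcp_rot: [-0.0, 0.993, 0.116, -0.0]
force: [0.7, -0.2, 1.8]
width: 0.0003
```

```bash
python3 look.py 3
```

```text
lever_pad [(0.64, [0.483, -0.044, 0.053]), (0.57, [0.476, -0.308, 0.016]), (0.36, [0.534, -0.135, -0.0])]
cell_center []
lever_pin [(0.97, [0.627, -0.015, 0.081]), (0.83, [0.451, -0.205, 0.019])]
5.6667 [ 0.48241372 -0.04526672  0.05535575] [ 1.16976537 -0.38400434  1.99557462] 0.00020942820953285808
```

View pics/side3.png

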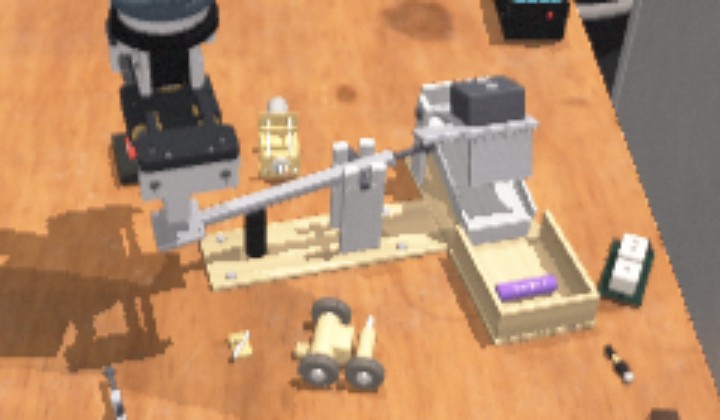

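The cell rests in the tray at (525,287), hasn't moved since the last picture, and the pin is seated. Now I'll ease the lever up.

Emit:
carry_out(
  increments=[
    {"dx": 0.0,"dy": 0.0,"dz": 0.006,"wx": 0.0,"wy": 0.0,"wz": 0.0},
    {"dx": 0.0,"dy": 0.0,"dz": 0.012,"wx": 0.0,"wy": 0.0,"wz": 0.0},
    {"dx": 0.0,"dy": 0.0,"dz": 0.018,"wx": 0.0,"wy": 0.0,"wz": 0.0},
    {"dx": 0.0,"dy": 0.0,"dz": 0.024,"wx": 0.0,"wy": 0.0,"wz": 0.0},
    {"dx": 0.0,"dy": 0.0,"dz": 0.03,"wx": 0.0,"wy": 0.0,"wz": 0.0},
    {"dx": 0.0,"dy": 0.0,"dz": 0.036,"wx": 0.0,"wy": 0.0,"wz": 0.0},
    {"dx": 0.0,"dy": 0.0,"dz": 0.042,"wx": 0.0,"wy": 0.0,"wz": 0.0},
    {"dx": 0.0,"dy": 0.0,"dz": 0.048,"wx": 0.0,"wy": 0.0,"wz": 0.0},
    {"dx": 0.0,"dy": 0.0,"dz": 0.054,"wx": 0.0,"wy": 0.0,"wz": 0.0},
    {"dx": 0.0,"dy": 0.0,"dz": 0.06,"wx": 0.0,"wy": 0.0,"wz": 0.0},
    {"dx": 0.0,"dy": 0.0,"dz": 0.066,"wx": 0.0,"wy": 0.0,"wz": 0.0},
    {"dx": 0.0,"dy": 0.0,"dz": 0.072,"wx": 0.0,"wy": 0.0,"wz": 0.0},
  ],
)

```text
time_s: 6.67
position: [0.4827, -0.0453, 0.0846]
tcp_rot: [0.0, 0.993, 0.116, 0.0]
force: [-0.3, 0.5, 1.1]
width: 0.0005
```

Emit:
carry_out(
  increments=[
    {"dx": 0.0,"dy": 0.0,"dz": 0.005,"wx": 0.0,"wy": 0.0,"wz": 0.0},
    {"dx": 0.0,"dy": 0.0,"dz": 0.01,"wx": 0.0,"wy": 0.0,"wz": 0.0},
    {"dx": 0.0,"dy": 0.0,"dz": 0.015,"wx": 0.0,"wy": 0.0,"wz": 0.0},
    {"dx": 0.0,"dy": 0.0,"dz": 0.02,"wx": 0.0,"wy": 0.0,"wz": 0.0},
    {"dx": 0.0,"dy": 0.0,"dz": 0.024,"wx": 0.0,"wy": 0.0,"wz": 0.0},
    {"dx": 0.0,"dy": 0.0,"dz": 0.028,"wx": 0.0,"wy": 0.0,"wz": 0.0},
    {"dx": 0.0,"dy": 0.0,"dz": 0.032,"wx": 0.0,"wy": 0.0,"wz": 0.0},
    {"dx": 0.0,"dy": 0.0,"dz": 0.036,"wx": 0.0,"wy": 0.0,"wz": 0.0},
    {"dx": 0.0,"dy": 0.0,"dz": 0.04,"wx": 0.0,"wy": 0.0,"wz": 0.0},
  ],
)

```text
time_s: 7.42
position: [0.4826, -0.0453, 0.1004]
tcp_rot: [0.0, 0.993, 0.116, 0.0]
force: [0.7, 0.3, 1.6]
width: 0.0008
```

Emit:
carry_out(
  increments=[
    {"dx": 0.0,"dy": 0.0,"dz": 0.003,"wx": 0.0,"wy": 0.0,"wz": 0.0},
    {"dx": 0.0,"dy": 0.0,"dz": 0.006,"wx": 0.0,"wy": 0.0,"wz": 0.0},
    {"dx": 0.0,"dy": 0.0,"dz": 0.009,"wx": 0.0,"wy": 0.0,"wz": 0.0},
    {"dx": 0.0,"dy": 0.0,"dz": 0.012,"wx": 0.0,"wy": 0.0,"wz": 0.0},
    {"dx": 0.0,"dy": 0.0,"dz": 0.015,"wx": 0.0,"wy": 0.0,"wz": 0.0},
    {"dx": 0.0,"dy": 0.0,"dz": 0.018,"wx": 0.0,"wy": 0.0,"wz": 0.0},
    {"dx": 0.0,"dy": 0.0,"dz": 0.021,"wx": 0.0,"wy": 0.0,"wz": 0.0},
    {"dx": 0.0,"dy": 0.0,"dz": 0.024,"wx": 0.0,"wy": 0.0,"wz": 0.0},
    {"dx": 0.0,"dy": 0.0,"dz": 0.027,"wx": 0.0,"wy": 0.0,"wz": 0.0},
    {"dx": 0.0,"dy": 0.0,"dz": 0.03,"wx": 0.0,"wy": 0.0,"wz": 0.0},
    {"dx": 0.0,"dy": 0.0,"dz": 0.033,"wx": 0.0,"wy": 0.0,"wz": 0.0},
    {"dx": 0.0,"dy": 0.0,"dz": 0.036,"wx": 0.0,"wy": 0.0,"wz": 0.0},
  ],
)

```text
time_s: 8.42
position: [0.4819, -0.0451, 0.1143]
tcp_rot: [-0.0, 0.993, 0.116, -0.001]
force: [-0.1, 0.0, -0.5]
width: 0.0003
```

Emit:
carry_out(
  increments=[
    {"dx": 0.0,"dy": 0.0,"dz": 0.003,"wx": 0.0,"wy": 0.0,"wz": 0.0},
    {"dx": 0.0,"dy": 0.0,"dz": 0.006,"wx": 0.0,"wy": 0.0,"wz": 0.0},
    {"dx": 0.0,"dy": 0.0,"dz": 0.01,"wx": 0.0,"wy": 0.0,"wz": 0.0},
    {"dx": 0.0,"dy": 0.0,"dz": 0.05,"wx": 0.0,"wy": 0.0,"wz": 0.0},
    {"dx": 0.0,"dy": 0.0,"dz": 0.12,"wx": 0.0,"wy": 0.0,"wz": 0.0},
    {"dx": 0.0,"dy": 0.0,"dz": 0.2,"wx": 0.0,"wy": 0.0,"wz": 0.0},
    {"dx": 0.0,"dy": 0.0,"dz": 0.2,"wx": 0.0,"wy": 0.0,"wz": 0.0},
    {"dx": 0.0,"dy": 0.0,"dz": 0.2,"wx": 0.0,"wy": 0.0,"wz": 0.0},
    {"dx": 0.0,"dy": 0.0,"dz": 0.2,"wx": 0.0,"wy": 0.0,"wz": 0.0},
  ],
)

```text
time_s: 9.17
position: [0.4822, -0.0452, 0.1941]
tcp_rot: [-0.0, 0.993, 0.116, -0.0]
force: [-0.6, -0.1, -0.7]
width: 0.0004
```

```bash
python3 look.py 4
```

```text
lever_pad [(0.76, [0.48, -0.041, 0.11]), (0.62, [0.475, -0.304, 0.017])]
cell_center [(0.7, [0.761, -0.082, 0.015])]
lever_pin [(0.62, [0.633, -0.015, 0.079]), (0.52, [0.453, -0.207, 0.017])]
9.3667 [ 0.48168271 -0.04499377  0.19319251] [-0.04297924  0.47958206  0.15878922] 0.00043303359954650005
```

View pics/side4.png

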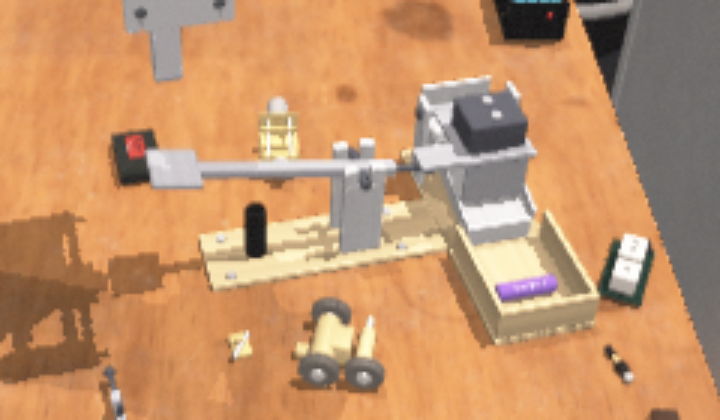

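The flap is shut, the lever is back at rest in its bearing with the pad at (175,168), and the cell is in the tray. The arm is 80 mm clear, so I'll hand in.

```bash
python3 -c "
from bench import arm
print(arm.close_job())"
```

```text
the job is handed in; nothing more can be done
None
```

The battery cell is in the tray, the flap is shut, and the job is handed in at about 9.4 s of the 32 s allowed. The close call gives no verdict.

**What I did:** I pressed the installed lever's pad with closed fingertips down to the rubber stop. I held it there until pictures about 0.9 s apart showed the cell lying still in the tray. Then I eased it up, slowing to about 14 mm/s for the last part so the flap would shut gently, and lifted the arm about 80 mm clear. The smaller look-alike lever was left alone.

**Last checks:**
- **Cell:** the network places it at about (0.761, -0.082, 0.015), inside the tray, and the picture agrees.
- **Lever:** the pad reads 0.110 m high, the rest height to within 1 mm, and the flap looks the same as before the press.
- **Contact:** the force on the tool was near zero once clear, and the bystander parts in the side view had not moved.

**Readings that stood out:**
- On the stop, the force briefly reached about 15 N and the pin read 5 mm high. After I eased off, it read 81 mm again, so it stayed in its bearing.
- The final pin reading was about 5 mm off in x. That is near the network's error, and the picture shows the pin in its slots.

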